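# Shut and latch the tackle box

### The job

Close up the tackle box for packing: push its open lid down until it is fully shut, then press the yellow latch cap fully home, and after that the blue one. It is pressing work only: do not lift the lid any higher, do not press the red release button, and leave the other things on the table where they stand.

Things in the scene. Friction and masses are not known exactly. Their poses are not given: they have to be found in the camera images.
- box: Frosted plastic tackle box, held fast to the table. Footprint 230 mm (its x) by 280 mm (its y); origin at the centre of its underside, x points to the hinge side, away from the robot, y to the left along the front, z up. The open bin with lures takes the rear 180 mm (rim 50 mm high); a flat sill 50 mm deep and 54 mm high runs along the front (x from -115 to -65 mm) and carries the three caps in a row, 80 mm apart, in an order that varies.
- lid_hinge (a point): Middle of the lid's hinge line, which runs along the box's y at the rear edge, 50 mm above the table.
- lid_edge (a point): Middle of the lid's front edge, on the lid's upper face. The lid is a clear pane in a dark grey-blue frame, 178 mm from hinge to front edge, 280 mm wide, 8 mm thick (upper face 8 mm above the hinge line, measured square to the lid).
- lid (a joint): Lid angle in rad: 0 = shut flat, growing as the front edge rises and swings back about the hinge (to 1.5). It starts part open, at 0.4 to 0.75. The hinge is stiff: the lid stays where it is left and takes about 1 to 4 N near the front edge to push down.
- yellow_top (a point): Centre of the top of the yellow cap, the main latch: 30 mm across, in a black collar 38 mm across and 6 mm high on the sill. Raised, the top stands 72 mm above the table; fully home 64 mm (6 mm above the shut lid).
- yellow (a joint): How far the yellow cap is pressed straight down, in m: 0 = raised, 0.008 = fully home against a hard stop. It slides against about 3 N of friction and stays where it is left.
- blue_top (a point): Centre of the top of the blue cap, the second latch: 30 mm across, in a black collar 38 mm across and 6 mm high on the sill. Raised, the top stands 72 mm above the table; fully home 64 mm (6 mm above the shut lid).
- blue (a joint): How far the blue cap is pressed straight down, in m: 0 = raised, 0.008 = fully home against a hard stop. It slides against about 3 N of friction and stays where it is left.
- red_top (a point): Centre of the top of the red cap, the release button, same size as the other two caps; top 72 mm above the table. To be left alone.
- red (a joint): How far the red button is pressed, in m: 0 = up, 0.008 = down; a spring raises it again.
- spool: Loose bystander: green line spool, 64 mm across and 36 mm high; origin at the centre of its underside. Leave it where it stands.
- jar: Loose bystander: small jar with an orange cap, 52 mm across and 65 mm high; origin at the centre of its underside. Leave it where it stands.
- tin: Loose bystander: low metal tin, 60 mm across and 30 mm high; origin at the centre of its underside. Leave it where it stands.
- driver: Loose bystander: screwdriver with a black handle, 150 mm long, lying in front of the box; origin on it, near the table. Leave it where it stands.
- sinker: Loose bystander: dark cone-shaped sinker, 36 mm across and 36 mm high; origin at the centre of its underside. Leave it where it stands.
- tub: Loose bystander: white open tub, 60 mm across and 45 mm high; origin at the centre of its underside. Leave it where it stands.
- ruler: Loose bystander: folded orange ruler, 120 x 30 x 14 mm, lying behind the box; origin at the centre of its underside. Leave it where it stands.

How it is judged:
By the outcome, as a careful person would: the job done as asked, in the order asked, and still so for the second after the job is handed in, with the robot touching nothing.
It also fails if it takes over 40 s, if anything falls off the work surface, if the arm or the gripper's body presses on something with over 40 N, if the wrist force passes 120 N, or if a joint passes its speed limit or range.

### The arm

A 6-joint arm with a two-finger parallel gripper is mounted at the origin on the work surface. World frame = base frame: x ahead of the robot, y to its left, z up, the work surface at z = 0. Lengths are in m, angles in degrees, forces in N, time in s.
With the tool pointing down it reaches from about 0.4 to 0.825 m from the base axis. Payload 7 kg.
Tool frame: the origin (TCP) lies midway between the tips of the shut fingers; the grasp point (between the pads) lies 19 mm behind it; y points along the fingers, x is the direction in which the jaws open and shut, and the axes are right-handed (so a half turn about y gives the same grasp; the last joint's range is limited). The gripper opens to 85 mm and grips with 20 to 120 N. Pads are 22 mm wide; open, the fingers measure 114 mm over their backs; the gripper's body (76 mm by 85 mm) begins 54 mm behind the grasp point. The pads swing forward as they close: fully open they stand 13 mm farther back than shut.
Start: joints at [84.918, 20.546, 0.682, 0, -70.136, -16.507], TCP at [0.248, 0.628, 0.231] pointing down, gripper open.
Joint ranges: [-176.03, 176.03], [-82.01, 121.73], [-58.28, 71.71], [-173.87, 95.51], [-174.79, -0.11], [-173.66, 173.66]. Speed limits (degrees/s): [136.94, 136.94, 172.46, 180, 180, 180].

### API

Orientations are given as a 3x3 rotation matrix whose columns are the frame's x, y, z axes.
In Python, from cell import ctrl, eyes gives the robot as it stands. The module is installed in compiled form; this text tells all that it offers.
- The arm moves only by the tool step_arm, never from a script. Its arguments are lists of equal length, an entry for each row: "linear": the shift along the world's x, y, z in m, a list of three; "spin": the turn about the world's z in degrees; "gripper": the finger opening in m, from 0 to 0.0854. A call has 1 to 20 rows; each row shifts and turns the commanded pose from where the row before left it; what a row does not reach is not made up. A row lasts 1/10 s, in which the tool goes at most 50 mm and 8.59 degrees, less where a joint would pass 70% of its speed; a pose out of reach is approached as far as the arm can. A call with a gripper value outside its range is refused whole. The fingers move at their own pace and stop on an object; the grip force is fixed at half the most. Time passes only in rows, so rows that do not move let the fingers close. It gives the time, the measured TCP pose, the force and the opening at its end, in the units of the state.
- ctrl.get_state(): the state, without advancing time (a new reading comes with each control period).
- eyes.get_image(name): name is "side" or "top" or "wrist"; returns a dict with "image" (400x640x3 uint8, red, green, blue), "K" (3x3 intrinsics, pixels), "k1" (the pictures are not rectified: a ray, as slopes to the right and down, at radius r is drawn at 1 + k1 r^2 times it, then the intrinsics apply), "xyz" and "attitude" of the camera in the world; the wrist camera has in their place "tool_from_camera" (4x4, takes a point from camera to tool coordinates, whose origin is the TCP and whose axes are the tool frame's). Camera axes: x right, y up, looking along -z (the intrinsics and any distortion apply to the point x, -y, -z); pixel columns grow to the right and rows downward; lengths in m; the calibration is good to about 2 mm. A picture is of the moment at which its call begins: read the wrist's pose just before it. There is no depth.
- ctrl.finish_job(): hands the job in, once; it reports no verdict.
Trained networks look in a picture, given as the dict that the camera call returned (one of the last four; its "shot" number tells which), for a name from the list of things; names that differ only in an ending like _2 or _b are one class to them, and where a whole thing is asked for, a point or a joint stands for the part that bears it (a point fixed in the world has none). Each returns a list of dicts, best first, with "confidence" (0 to 1); they miss things now and then, are a little off and sometimes report something else, mostly with a low value. They report only what shows in the picture. A call takes as long as a camera call.
- eyes.boxes_of(picture, thing): "location" ([column, row] in pixels, amid what is visible of it).
- eyes.landmark_of(picture, thing): "location" ([column, row] in pixels: a listed point, or the origin of a listed thing).
The state is a dict: "clock": time; "qpos": joint angles; "dq": joint speeds; "effort": joint torques, N m; "tool_pos": TCP position; "orientation": TCP orientation; "force": force on the tool from outside, world axes, zero at the start; "moment": the same for the moment, N m; "gripper_width": finger opening in m.
Only numpy, scipy, OpenCV 4.12 (cv2) and the standard library are available. Lean on these libraries where they do the work, as an engineer would, in place of code of your own. Each camera call takes 0.05 s, during which the arm holds its last target.

## Working session

There is one attempt and no reset: what is moved stays moved. The work goes in short steps, Python scripts to look and compute and a tool call to move; the robot and the scene stay as the last step left them, time stands still between calls to the robot, and variables do not carry over. Pictures are saved under pics/ and viewed, and the job is handed in when it is done.

Besides the shell and the picture viewer there is one more tool, called by a JSON object that holds its "name" and its "arguments", one argument or row to a line. step_arm: Moves the arm, as the interface text tells. Its arguments: {"type":"object","properties":{"linear":{"type":"array"},"spin":{"type":"array"},"gripper":{"type":"array"}},"required":["linear","spin","gripper"]}

```bash
ls; mkdir -p pics
cat > h.py <<'E'
import numpy as np, cv2
from cell import ctrl, eyes
def ray(p,uv):
    K=np.array(p["K"]);k=p["k1"]
    d=np.array([(uv[0]-K[0,2])/K[0,0],(uv[1]-K[1,2])/K[1,1]])
    s=d.copy()
    for _ in range(30): s=d/(1+k*(s@s))
    v=np.array([s[0],-s[1],-1.0])
    R=np.array(p["attitude"]);return np.array(p["xyz"]),R@v
def atz(p,uv,z):
    o,v=ray(p,uv);return o+v*(z-o[2])/v[2]
def proj(p,X):
    R=np.array(p["attitude"]);c=R.T@(np.array(X)-np.array(p["xyz"]))
    s=np.array([c[0]/-c[2],-c[1]/-c[2]]);s=s*(1+p["k1"]*(s@s));K=np.array(p["K"])
    return np.array([K[0,0]*s[0]+K[0,2],K[1,1]*s[1]+K[1,2]])
def save(p,n): cv2.imwrite("pics/"+n+".png",p["image"][:,:,::-1])
E
python3 - <<'E'
from h import *
np.set_printoptions(precision=4,suppress=True)
s=ctrl.get_state();print(s["clock"],s["tool_pos"],s["orientation"])
z=dict(yellow_top=.072,blue_top=.072,red_top=.072,lid_hinge=.05,box=0,spool=0,jar=0,tin=0,driver=0,sinker=0,tub=0,ruler=0,lid_edge=.14)
for n in ["top","side"]:
    p=eyes.get_image(n);save(p,n+"0");print(n,p["xyz"],np.array(p["attitude"]).tolist(),p["K"],p["k1"])
    for t,h in z.items():
        for d in eyes.landmark_of(p,t)[:2]: print(t,d["location"],round(d["confidence"],2),atz(p,d["location"],h))
print(ctrl.get_state()["clock"])
E
```

```text
pics
0.0 [0.2482 0.6272 0.2304] [[-0.368  -0.0005  0.9298]
 [-0.9298 -0.0015 -0.368 ]
 [ 0.0016 -1.      0.0001]]
top [0.4753 0.021  1.0582] [[-0.015473863228035775, 0.9968835527122444, -0.0773546500775122], [-0.9996879652572045, -0.016941767363789804, -0.018356160777833124], [-0.019609479256484024, 0.0770464720179032, 0.9968346450003052]] [[419.8421   0.     323.4473]
 [  0.     419.8421 203.8923]
 [  0.       0.       1.    ]] -0.07616766717650292
yellow_top [265.9, 217.6] 0.7 [0.5217 0.1755 0.072 ]
blue_top [326.7, 238.9] 0.7 [0.4694 0.0329 0.072 ]
lid_hinge [320.0, 149.2] 0.61 [0.6873 0.0459 0.05  ]
box [305.8, 192.8] 0.96 [0.5864 0.0849 0.    ]
box [292.9, 229.6] 0.52 [0.4937 0.1186 0.    ]
spool [235.8, 147.7] 0.8 [0.7065 0.2642 0.    ]
jar [393.6, 201.2] 0.72 [ 0.5612 -0.1368  0.    ]
tin [378.5, 243.5] 0.92 [ 0.4554 -0.096   0.    ]
driver [269.0, 255.2] 0.69 [0.4302 0.1796 0.    ]
sinker [323.0, 274.0] 0.46 [0.3815 0.0444 0.    ]
ruler [330.8, 137.7] 0.86 [0.7273 0.019  0.    ]
lid_edge [299.4, 206.9] 0.77 [0.5408 0.0909 0.14  ]
side [0.279  0.5412 0.5595] [[-0.8719976837195
[... 349 characters left out ...]
p [366.4, 208.5] 0.74 [0.468  0.0265 0.072 ]
blue_top [258.9, 184.4] 0.47 [0.666  0.0643 0.072 ]
red_top [333.7, 233.4] 0.51 [0.4889 0.1074 0.072 ]
lid_hinge [256.7, 185.0] 0.83 [0.686  0.0463 0.05  ]
box [296.3, 229.5] 0.75 [0.5851 0.069  0.    ]
spool [172.5, 277.0] 0.92 [0.705  0.2661 0.    ]
spool [355.6, 173.2] 0.22 [ 0.5638 -0.1426  0.    ]
tin [398.1, 201.5] 0.78 [ 0.4493 -0.1005  0.    ]
driver [340.3, 310.7] 0.75 [0.433  0.1868 0.    ]
sinker [407.5, 263.8] 0.7 [0.3756 0.0451 0.    ]
sinker [208.5, 320.7] 0.2 [0.5983 0.3014 0.    ]
tub [208.3, 319.6] 0.7 [0.5998 0.3    0.    ]
ruler [258.6, 183.7] 0.72 [ 0.7251 -0.0078  0.    ]
lid_edge [311.6, 185.1] 0.79 [0.5393 0.091  0.14  ]
1.4
```

View images.

View pics/top0.png

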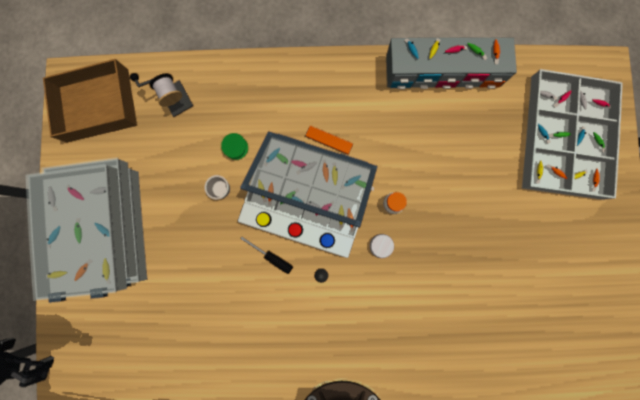

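View pics/side0.png

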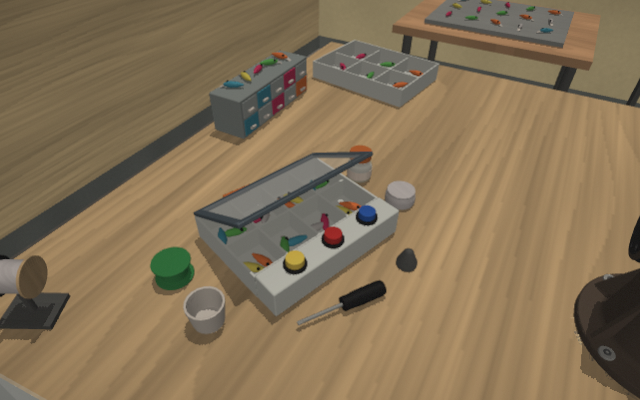

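Run:
```python
from h import *
from scipy.optimize import least_squares
np.set_printoptions(precision=4,suppress=True)
P={n:eyes.get_image(n) for n in("top","side")}
obs=[("top","y",(264,218)),("top","r",(295,229.5)),("top","b",(327,239.5)),("top","h",(320,149.2)),("top","e",(299.4,206.9)),("top","o",(305.8,192.8)),
("side","y",(294.9,258)),("side","r",(333.5,234)),("side","b",(366.5,209.5)),("side","h",(256.7,185)),("side","e",(311.6,185.1))]
def pts(q):
    x,y,a,l=q;c,s=np.cos(a),np.sin(a)
    W=lambda p:np.array([x+c*p[0]-s*p[1],y+s*p[0]+c*p[1],p[2]])
    L=lambda u,w:(0.115-u*np.cos(l)+w*np.sin(l),0,.05+u*np.sin(l)+w*np.cos(l))
    return W,dict(y=W((-.09,.08,.072)),r=W((-.09,0,.072)),b=W((-.09,-.08,.072)),h=W((.115,0,.05)),e=W(L(.178,.008)),o=W((0,0,0)))
def f(q):
    d=pts(q)[1];return np.concatenate([proj(P[c],d[k])-uv for c,k,uv in obs])
r=least_squares(f,[.58,.075,-.3,.5],loss="soft_l1")
print(r.x,np.degrees(r.x[2:]));print(f(r.x).reshape(-1,2));print(pts(r.x)[1])
```

```text
[ 0.5774  0.0797 -0.3043  0.4829] [-17.4339  27.6708]
[[-1.2361  2.2697]
 [ 0.128   0.4597]
 [ 0.7725  0.199 ]
 [ 0.2718  0.0893]
 [-0.2342  0.2697]
 [ 2.0587  3.4939]
 [ 0.0346  0.115 ]
 [-1.0221 -1.4538]
 [-0.7892  0.4102]
 [-0.1281 -0.4705]
 [-0.6471  0.0801]]
{'y': array([0.5155, 0.183 , 0.072 ]), 'r': array([0.4915, 0.1067, 0.072 ]), 'b': array([0.4675, 0.0304, 0.072 ]), 'h': array([0.6871, 0.0453, 0.05  ]), 'e': array([0.5402, 0.0914, 0.1397]), 'o': array([0.5774, 0.0797, 0.    ])}
```

{"name": "step_arm", "arguments": {
  "linear": [
    [0.009,-0.031,0],
    [0.009,-0.031,0],
    [0.009,-0.031,0],
    [0.009,-0.031,0],
    [0.009,-0.031,0],
    [0.009,-0.031,0],
    [0.027,-0.0317,-0.004],
    [0.027,-0.0317,-0.004],
    [0.027,-0.0317,-0.004],
    [0.027,-0.0317,-0.004],
    [0.027,-0.0317,-0.004],
    [0.027,-0.0317,-0.004],
    [0.027,-0.0317,-0.004],
    [0.027,-0.0317,-0.004],
    [0.027,-0.0317,-0.004],
    [0.027,-0.0317,-0.004],
    [0,0,0],
    [0,0,0]
  ],
  "spin": [0,0,0,0,0,0,0.4,0.4,0.4,0.4,0.4,0.4,0.4,0.4,0.4,0.4,0,0],
  "gripper": [0,0,0,0,0,0,0,0,0,0,0,0,0,0,0,0,0,0]
}}

```text
clock: 3.3
tool_pos: [0.5727, 0.1235, 0.1909]
orientation: [[-0.305, -0.001, 0.952], [-0.952, -0.0, -0.305], [0.001, -1.0, -0.001]]
force: [0.1, 1.5, -0.0]
gripper_width: -0.0
```

{"name": "step_arm", "arguments": {
  "linear": [
    [0,0,-0.016],
    [0,0,-0.016],
    [0,0,-0.016],
    [-0.003,0.001,-0.007],
    [-0.003,0.001,-0.007],
    [-0.003,0.001,-0.007],
    [-0.003,0.001,-0.007],
    [-0.002,0.001,-0.007],
    [-0.002,0.001,-0.007],
    [-0.002,0.0005,-0.007],
    [-0.001,0,-0.007],
    [-0.001,0,-0.007],
    [-0.001,0,-0.007],
    [0,0,-0.006],
    [0,0,0]
  ],
  "spin": [0,0,0,0,0,0,0,0,0,0,0,0,0,0,0],
  "gripper": [0,0,0,0,0,0,0,0,0,0,0,0,0,0,0]
}}

```text
clock: 4.8
tool_pos: [0.5508, 0.1307, 0.0662]
orientation: [[-0.302, -0.002, 0.953], [-0.953, -0.001, -0.302], [0.001, -1.0, -0.001]]
force: [-0.5, -0.5, 0.3]
gripper_width: 0.0001
```

Run:
```python
from h import *
save(eyes.get_image("side"),"side1");s=ctrl.get_state();print(s["force"],s["tool_pos"])
```

```text
[0.46425391 0.04761298 0.34111796] [0.55108295 0.13082882 0.06667142]
```

View pics/side1.png

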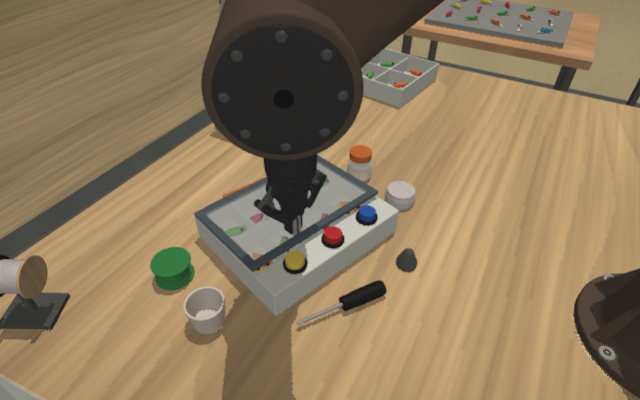

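{"name": "step_arm", "arguments": {
  "linear": [
    [0,0,-0.002],
    [0,0,-0.002],
    [0,0,-0.002],
    [0,0,-0.002],
    [0,0,-0.001],
    [0,0,-0.001],
    [0,0,0]
  ],
  "spin": [0,0,0,0,0,0,0],
  "gripper": [0,0,0,0,0,0,0]
}}

```text
clock: 5.55
tool_pos: [0.5514, 0.1312, 0.058]
orientation: [[-0.302, 0.0, 0.953], [-0.953, -0.0, -0.302], [-0.0, -1.0, 0.0]]
force: [-3.4, -0.4, 8.2]
gripper_width: -0.0003
```

{"name": "step_arm", "arguments": {
  "linear": [
    [0,0,-0.001],
    [0,0,-0.001],
    [0,0,0],
    [0,0,0]
  ],
  "spin": [0,0,0,0],
  "gripper": [0,0,0,0]
}}

```text
clock: 5.95
tool_pos: [0.5515, 0.1312, 0.0578]
orientation: [[-0.301, 0.001, 0.954], [-0.954, 0.0, -0.301], [-0.0, -1.0, 0.001]]
force: [-9.6, 0.1, 25.6]
gripper_width: -0.0002
```

{"name": "step_arm", "arguments": {
  "linear": [
    [0,0,0.004],
    [0,0,0.016],
    [0,0,0.03],
    [0,0,0.015],
    [-0.012,0.017,0],
    [-0.012,0.017,0],
    [-0.012,0.018,0],
    [0,0,0],
    [0,0,0]
  ],
  "spin": [0,0,0,0,0,0,0,0,0],
  "gripper": [0,0,0,0,0,0,0,0,0]
}}

```text
clock: 6.85
tool_pos: [0.5153, 0.1834, 0.1203]
orientation: [[-0.301, 0.0, 0.954], [-0.954, -0.0, -0.301], [-0.0, -1.0, 0.0]]
force: [0.2, -0.2, -0.0]
gripper_width: -0.0
```

Run:
```python
from h import *
p=eyes.get_image("side");save(p,"side2");s=ctrl.get_state();print(s["force"],s["tool_pos"],proj(p,s["tool_pos"]))
for n in ["yellow_top","lid_edge"]: print(n,eyes.landmark_of(p,n)[:1])
print(proj(p,[.5155,.183,.072]), "edge shut",proj(p,[.5774-.954*.063,.0797+.2997*.063,.058]))
```

```text
[ 0.27807947  0.3300366  -0.26896256] [0.51551305 0.18304911 0.12026492] [293.99073739 235.78709064]
yellow_top [{'location': [294.5, 252.9], 'confidence': 0.69}]
lid_edge [{'location': [321.1, 226.0], 'confidence': 0.8}]
[294.93166724 258.09882488] edge shut [320.82496056 229.98623451]
```

View pics/side2.png

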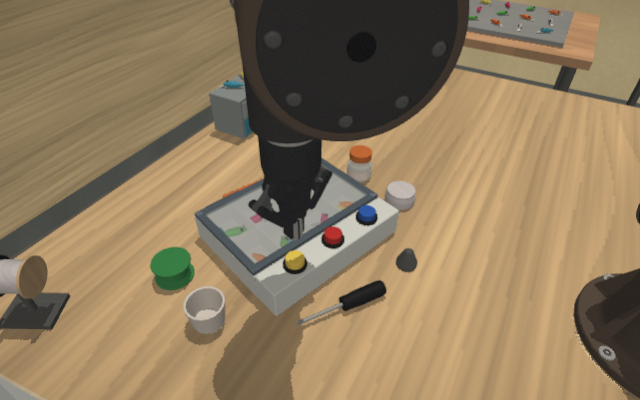

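{"name": "step_arm", "arguments": {
  "linear": [
    [0,0,-0.02],
    [0,0,-0.02],
    [0,0,-0.005],
    [0,0,-0.002],
    [0,0,-0.002],
    [0,0,-0.002],
    [0,0,-0.002],
    [0,0,-0.002],
    [0,0,-0.002],
    [0,0,-0.001],
    [0,0,0],
    [0,0,0]
  ],
  "spin": [0,0,0,0,0,0,0,0,0,0,0,0],
  "gripper": [0,0,0,0,0,0,0,0,0,0,0,0]
}}

```text
clock: 8.2
tool_pos: [0.5159, 0.1833, 0.0638]
orientation: [[-0.301, 0.001, 0.953], [-0.953, 0.0, -0.301], [-0.001, -1.0, 0.001]]
force: [-2.8, -2.7, 14.6]
gripper_width: -0.0
```

{"name": "step_arm", "arguments": {
  "linear": [
    [0,0,-0.001],
    [0,0,0],
    [0,0,0.005],
    [0,0,0.02],
    [0,0,0.035],
    [-0.012,-0.038,0],
    [-0.012,-0.038,0],
    [-0.012,-0.038,0],
    [-0.012,-0.0385,0],
    [0,0,0],
    [0,0,0]
  ],
  "spin": [0,0,0,0,0,0,0,0,0,0,0],
  "gripper": [0,0,0,0,0,0,0,0,0,0,0]
}}

```text
clock: 9.3
tool_pos: [0.4673, 0.0301, 0.1214]
orientation: [[-0.304, 0.001, 0.953], [-0.953, 0.001, -0.304], [-0.001, -1.0, 0.0]]
force: [-0.1, 0.4, 0.6]
gripper_width: 0.0003
```

Run:
```python
from h import *
p=eyes.get_image("side");save(p,"side3");s=ctrl.get_state();print(s["clock"],s["force"],s["tool_pos"],proj(p,s["tool_pos"]))
for n in ["yellow_top","lid_edge","blue_top","red_top"]: print(n,eyes.landmark_of(p,n)[:1])
c,sn=np.cos(-.3043),np.sin(-.3043)
W=lambda x,y,z:[.5774+c*x-sn*y,.0797+sn*x+c*y,z]
im=cv2.resize(p["image"][120:320,160:440,::-1],None,fx=2.85,fy=2.85,interpolation=cv2.INTER_CUBIC)
def dot(X,col):
    u=(proj(p,X)-[160,120]+.5)*2.85-.5;cv2.circle(im,tuple(int(v) for v in u),2,col,-1)
for y in(.14,.07,0,-.07,-.14): dot(W(-.063,y,.058),(0,0,255))
dot(W(.115,.14,.058),(0,0,255));dot(W(-.09,.08,.064),(255,0,255));dot(W(-.09,-.08,.072),(255,255,0));dot(W(-.09,0,.072),(255,255,0))
cv2.imwrite("pics/crop3.png",im)
```

```text
9.35 [-0.07341607 -0.71635076 -0.02357971] [0.46773743 0.03084524 0.12144184] [367.96899353 187.62269627]
yellow_top []
lid_edge [{'location': [322.2, 228.1], 'confidence': 0.65}]
blue_top [{'location': [366.9, 210.2], 'confidence': 0.68}]
red_top [{'location': [335.9, 233.0], 'confidence': 0.72}]
```

View pics/crop3.png

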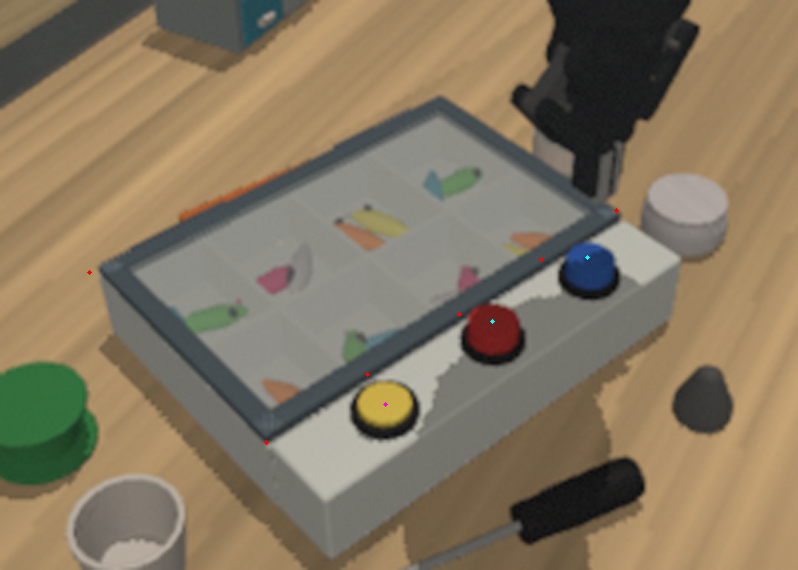

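The picture shows the lid flush with its predicted shut edge. The yellow cap is low in its collar (side view about 295,261), and red (333,233) and blue (367,212) are still raised. Next I press blue.

{"name": "step_arm", "arguments": {
  "linear": [
    [0,0,-0.02],
    [0,0,-0.02],
    [0,0,-0.006],
    [0,0,-0.002],
    [0,0,-0.002],
    [0,0,-0.002],
    [0,0,-0.002],
    [0,0,-0.002],
    [0,0,-0.002],
    [0,0,-0.001],
    [0,0,-0.001],
    [0,0,0],
    [0,0,0]
  ],
  "spin": [0,0,0,0,0,0,0,0,0,0,0,0,0],
  "gripper": [0,0,0,0,0,0,0,0,0,0,0,0,0]
}}

```text
clock: 10.85
tool_pos: [0.468, 0.0309, 0.0634]
orientation: [[-0.301, 0.002, 0.954], [-0.954, 0.0, -0.301], [-0.001, -1.0, 0.002]]
force: [-11.2, 2.3, 29.8]
gripper_width: 0.0
```

{"name": "step_arm", "arguments": {
  "linear": [
    [0,0,0.006],
    [0,0,0.02],
    [0,0,0.04],
    [0,0,0.04],
    [0,0,0.03],
    [0,0,0.02],
    [0,0,0],
    [0,0,0]
  ],
  "spin": [0,0,0,0,0,0,0,0],
  "gripper": [0,0,0,0,0,0,0,0]
}}

```text
clock: 11.65
tool_pos: [0.4673, 0.0306, 0.2173]
orientation: [[-0.302, 0.001, 0.953], [-0.953, 0.001, -0.302], [-0.001, -1.0, 0.0]]
force: [-0.8, 0.2, -0.2]
gripper_width: -0.0001
```

Run:
```python
from h import *
p=eyes.get_image("side");s=ctrl.get_state();print(s["clock"],s["force"],s["tool_pos"])
c,sn=np.cos(-.3043),np.sin(-.3043)
W=lambda x,y,z:[.5774+c*x-sn*y,.0797+sn*x+c*y,z]
im=cv2.resize(p["image"][120:320,160:440,::-1],None,fx=2.85,fy=2.85,interpolation=cv2.INTER_CUBIC)
cv2.imwrite("pics/crop4.png",im)
```

```text
11.7 [-0.31151756  0.87441524  0.3805081 ] [0.46692301 0.03042624 0.21659833]
```

View pics/crop4.png

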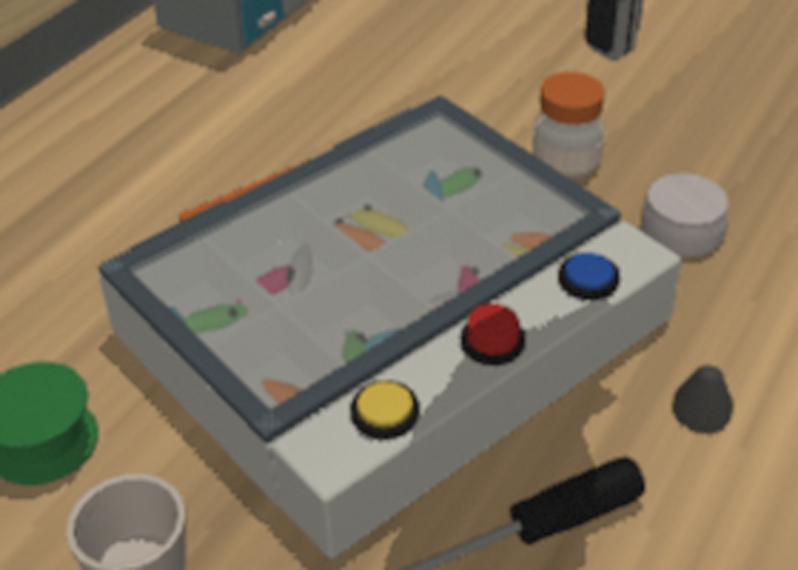

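The picture shows the lid flat, yellow (crop 385,405) and blue (crop 590,275) low in their collars, and red (crop 493,328) still up. The arm is clear of everything and the bystanders look unmoved.

```bash
python3 -c "
from cell import ctrl
print(ctrl.finish_job())"
```

```text
the job is handed in; nothing more can be done
None
```

The tackle box is closed and the job is handed in. I pushed the lid shut, then pressed the yellow cap home, then the blue one, all with shut fingers.

| Part | Tip height when pressed | Expected when home | Force upward on the tool |
|---|---|---|---|
| Lid | 57.8 mm | 58 mm | about 26 N |
| Yellow cap | 63.8 mm | 64 mm | about 15 N, then 1 mm more commanded and not read |
| Blue cap | 63.4 mm | 64 mm | about 30 N |

- **Final picture:** It shows the lid flat, yellow and blue low in their collars, and red still raised. The bystanders visible in that view look unmoved; I did not measure their positions again. The arm was clear at 0.217 m with no contact force, about 12 s in.
- **Checks that disagreed or failed:** The landmark network put the shut lid's edge 2 to 4 pixels off my model, and it did not find the pressed yellow cap. In both cases I relied on the pictures and the contact heights, which agreed with each other.

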